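# Flag the empty rotor bin for refill

## Task

One of the three blue rotor bins has run empty but its flip-over marker still shows green: flip that marker over its hinge until it lies flat on the other side with its red face up, so that stores will refill the bin. Work gently with a fingertip, without pinching the marker (pressing its black thumb tab down raises the blade, which can then be pushed over), and leave the bins, the rotors and the other two markers where they are. Finish with the hand clear.

Things in the scene. Friction and masses are not known exactly. Their poses are not given: they have to be found in the camera images.
- bin_c: Blue open bin, EMPTY but its marker still GREEN: the one to flip. Tub fixed on a 160 x 104 x 4 mm dark steel plate, 0.9 kg in all, loose on the bench. Origin: centre of the plate's underside; x from the bin's front (where the marker is) to its back, y to its left, z up. Tub: x -25..+78 mm, y -53..+53 mm, walls up to z 67 mm at the back, 37 mm in front
- bin_a: Bin of the same make and axes; it still holds three black rotors and its marker rightly shows green
- bin_b: Bin of the same make and axes; it is empty and its marker already shows red
- flag_c (a joint): Marker of the empty bin that is still marked green (the one to flip); rad. 0: blade flat to the bin's left (+y of the bin), GREEN face up; 1.57: blade upright; 3.14: blade flat to the bin's right (-y), RED face up (stops at 0 and 3.14). Friction hinge: takes about 0.015 N m to turn and stays at any angle it is left at
- flag_a (a joint): Marker of the bin with the rotors (starts near 0); values as for flag_c
- flag_b (a joint): Marker of the empty bin already marked red (starts near 3.14); values as for flag_c
- pivot_c (a point): Point on flag_c's hinge pin, at the middle of the tab's width: bin frame (-61, 0, 70) mm. The pin runs along the bin's x from a 20 mm wide steel post (x -31..-28 mm, up to z 80 mm; its cross bar 36 mm wide at z 60..70 mm) to its nut at x -86 mm, in free air 66 mm above the plate. The marker is a 3 mm plate in the pin's plane, a seesaw of blade and tab; barrel 10 mm diameter
- edge_c (a point): Middle of the outer edge of flag_c's coloured blade, 53 mm from the pin. Blade: 42 mm wide along the pin (bin x -36..-78 mm). Once it is raised it can be pushed over from its under side
- tab_c (a point): Middle of the outer edge of flag_c's ribbed black thumb tab, 32 mm from the pin on the side away from the blade; 34 mm wide (bin x -44..-78 mm), nothing below it down to the plate. Pressing the tab down with a fingertip lifts the blade to about 60 degrees
- edge_a (a point): The same edge point on flag_a's blade
- edge_b (a point): The same edge point on flag_b's blade
- stock_0: Loose black moulded fan rotor, 42 mm across, 22 mm high, lying in bin_a; origin at the centre of its underside
- stock_1: Loose black moulded fan rotor, 42 mm across, 22 mm high, lying in bin_a; origin at the centre of its underside
- stock_2: Loose black moulded fan rotor, 42 mm across, 22 mm high, lying in bin_a; origin at the centre of its underside

How it is judged:
At the end, for the whole second after the job is handed in: The marker of the empty bin that showed green lies on its other side, red face up, within 10 degrees of flat, and still; every bin stands within 15 mm of its start, the other markers' edges within 20 mm, the rotors within 30 mm (value of joint flag_c above 2.97 rad and velocity of joint flag_c between -0.1 and 0.1 rad/s and distance of each of bin_a, bin_b, bin_c from where it was at the start of the episode below 0.015 m and distance of each of edge_a, edge_b from where it was at the start of the episode below 0.02 m and distance of each of stock_0, stock_1, stock_2 from where it was at the start of the episode below 0.03 m); the robot touches nothing.
It fails at once if a bin is lifted, tipped or shoved more than 15 mm (distance of any of bin_a, bin_b, bin_c from where it was at the start of the episode above 0.015 m or angle between any of bin_a, bin_b, bin_c's own z axis and vertical above 0.12 rad).
It fails at once if another bin's marker is turned (its edge moved more than 20 mm) (distance of any of edge_a, edge_b from where it was at the start of the episode above 0.02 m).
It fails at once if a rotor is lifted or pushed about (moved more than 30 mm) (distance of any of stock_0, stock_1, stock_2 from where it was at the start of the episode above 0.03 m).
It fails at once if the marker or bin is pinched or pushed hard (more than 30 N from the fingers) (contact force between the fingers and bin_c above 30 N).
It also fails if it takes over 38 s, if anything falls off the work surface, if the arm or the gripper's body presses on something with over 40 N, if the wrist force passes 120 N, or if a joint passes its speed limit or range.

## Robot

A 6-joint arm with a two-finger parallel gripper is mounted at the origin on a cart in front of the work surface, level with it; the furniture and walls round the work are solid. World frame = base frame: x ahead of the robot, y to its left, z up, the work surface at z = 0. Lengths are in m, angles in rad, forces in N, time in s.
With the tool pointing down it reaches from about 0.375 to 0.9 m from the base axis. Payload 3.1 kg.
Tool frame: the origin (TCP) lies at the very end of the fingers, on their centre line; the grasp point (between the pads) lies 19 mm behind it (tcp_to_grasp is the distance from the TCP to the grasp point, in m); z points along the fingers, y is the direction in which the jaws open and shut (so a half turn about z gives the same grasp; the last joint's range is limited). The gripper opens to 85 mm and grips with 20 to 120 N. Pads are 22 mm wide; open, the fingers measure 114 mm over their backs; the gripper's body (76 mm by 85 mm) begins 54 mm behind the grasp point. The pads swing forward as they close: fully open they stand 13 mm farther back than shut.
Start: joints at [1.062, 0.527, 1.433, -0, 1.181, -0.178], TCP at [0.203, 0.591, 0.231] pointing down, gripper open.
Joint ranges: [-3.08, 3.08], [-0.75, 2.2], [0.22, 2.44], [-1.43, 4.57], [0, 2.65], [-2.85, 2.85]. Speed limits (rad/s): [2.79, 2.79, 3.14, 3.14, 3.14, 3.14].

## Interface

Orientations are given as a unit quaternion [x, y, z, w].
In Python, from station import sense, snapshot, camera_info, sign_off, tcp_to_grasp gives the robot as it stands.
- The arm moves only by the shell command python3 -m inch 'ROWS' [FORCE]. ROWS is JSON, a list of rows, each a list of 3 entries, a list of its own where there are three numbers: the closure, from -1 (fully open) to 1 (shut), so that 0 is half open, then the shift along the tool's x, y, z normalised to -1 to 1, where 1 is 10 cm, then the turn, a rotation vector about the tool's x, y, z normalised to -1 to 1, where 1 is 360 degrees. In form: [[jaw, [dx, dy, dz], [ax, ay, az]], ...]. A call has 1 to 20 rows; each row is the pose to reach, as a shift and turn from the pose commanded when the call began, along the tool's axes at that moment, turning the shorter way round; what a row does not reach only later rows make up. A row lasts 1/10 s, in which the tool goes at most 50 mm and 8.59 degrees, less where a joint would pass 70% of its speed; a pose out of reach is approached as far as the arm can. A call with a number of a shift or a turn outside -1 to 1 is refused whole. A call with a gripper value outside its range is refused whole. The fingers move at their own pace and stop on an object; FORCE is the grip in N (left out, the last holds). Time passes only in rows, so rows that repeat a pose let the fingers close. It gives the time, the measured TCP pose, the force and the opening at its end, in the units of the state.
- sense(): the state, without advancing time (a new reading comes with each control period).
- snapshot(name): name is "scene" or "side" or "wrist"; returns (picture, depth): 384x512x3 uint8, blue, green, red; 384x512 float32, m along the optical axis (not along the pixel's ray), 0 where there is no reading.
- camera_info(name): a dict with "K" (3x3 intrinsics, pixels), "origin" and "orientation" of the camera in the world. Camera axes: x right, y down, z forward; pixel columns grow to the right and rows downward; lengths in m; the calibration is good to about 2 mm. A picture is of the moment at which its call begins: read the wrist's pose just before it. camera_info takes no time and is no camera call; for the wrist camera it gives the pose at the moment of the call.
- sign_off(): hands the job in, once; it reports no verdict.
The state is a dict: "t": time; "q": joint angles; "qd": joint speeds; "tau": joint torques, N m; "tcp_pos": TCP position; "tool_rot": TCP orientation; "force": force on the tool from outside, world axes, zero at the start; "ft_torque": the same for the moment, N m; "finger_gap": opening from 0.0 (shut) to 1.0 (fully open).
Only numpy, scipy, OpenCV 4.12 (cv2) and the standard library are available. Lean on these libraries where they do the work, as an engineer would, in place of code of your own. Each camera call takes 0.05 s, during which the arm holds its last target.

## Working session

There is one attempt and no reset: what is moved stays moved. The work goes in short steps, Python scripts to look and compute and a shell command to move; the robot and the scene stay as the last step left them, time stands still between calls to the robot, and variables do not carry over. Pictures are saved under pics/ and viewed, and the job is handed in when it is done.

```bash
mkdir -p pics; ls
python3 - <<'E'
from station import *
import cv2,numpy as np
s=sense();print(s)
for n in("scene","side","wrist"):
    print(n,camera_info(n))
    p,d=snapshot(n);cv2.imwrite(f"pics/{n}0.png",p);np.save(f"pics/{n}0.npy",d);cv2.imwrite
print(tcp_to_grasp)
E
```

```text
pics
{'t': 0.0, 'q': array([ 1.06153553e+00,  5.28446035e-01,  1.43390281e+00, -3.17868907e-06,
        1.18140513e+00, -1.78505998e-01]), 'qd': array([ 0.00014379,  0.00152343,  0.00112491, -0.00058196, -0.00096802,
        0.001569  ]), 'tau': array([-1.22431207e-03, -4.42360926e+01, -1.78021824e+01, -2.90339385e-04,
        8.51874298e-03, -1.22441133e-05]), 'tcp_pos': array([0.20259433, 0.59049516, 0.23034583]), 'tool_rot': array([ 1.64623900e-01,  9.86355820e-01, -1.01788554e-03, -3.62956153e-04]), 'force': array([-0.3382635 ,  0.15935041,  0.17706567]), 'ft_torque': array([ 0.03872357, -0.00689489, -0.02260369]), 'finger_gap': 1.0009982198242133}
scene {'K': array([[487.62573031,   0.        , 259.7809175 ],
       [  0.        , 487.62573031, 191.71765224],
       [  0.        ,   0.        ,   1.        ]]), 'origin': array([ 0.02276211, -0.39821036,  0.5211716 ]), 'orientation': array([ 0.81250156, -0.26240312,  0.16067066, -0.49514721])}
side {'K': array([[357.34136792,   0.        , 256.9313133 ],
       [  0.        , 357.34136792, 188.759918  ],
       [  0.        ,   0.        ,   1.        ]]), 'origin': array([0.42029692, 1.00428537, 0.51118426]), 'orientation': array([-0.03794221,  0.86406952, -0.50121237,  0.02702616])}
wrist {'K': array([[322.10687808,   0.        , 251.78572668],
       [  0.        , 322.10687808, 194.55114754],
       [  0.        ,   0.        ,   1.        ]]), 'origin': array([0.13847061, 0.61218058, 0.37314892]), 'orientation': array([0.80658413, 0.57597308, 0.07592289, 0.10914561])}
0.0187
```

View pics/scene0.png

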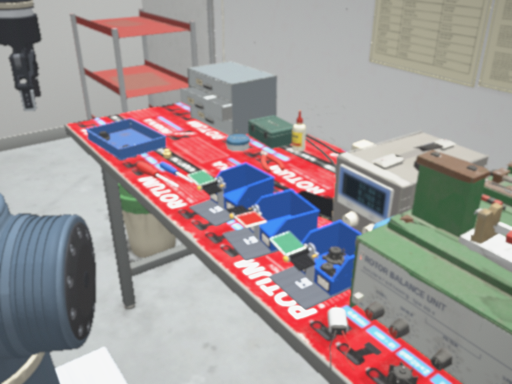

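View pics/side0.png

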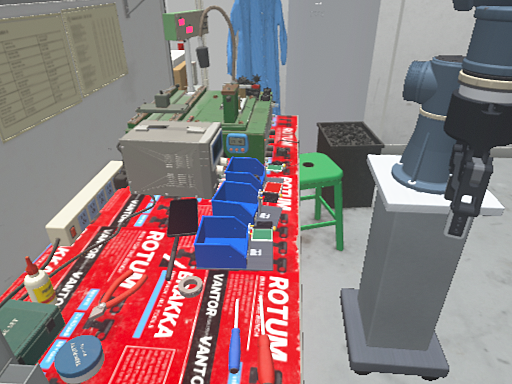

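View pics/wrist0.png

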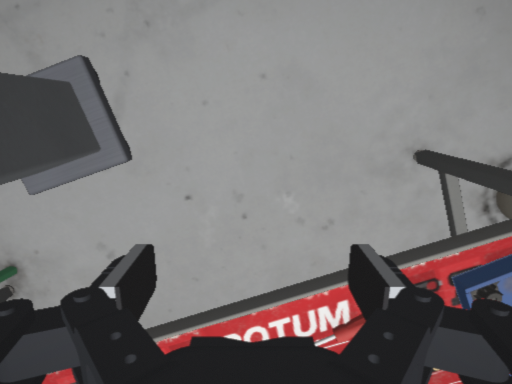

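```bash
cat > h.py <<'E'
import numpy as np,cv2
from scipy.spatial.transform import Rotation as R
from station import *
def pts(n,d,info=None):
    i=info or camera_info(n);K=i['K'];v,u=np.mgrid[:d.shape[0],:d.shape[1]]
    c=np.stack([(u-K[0,2])/K[0,0]*d,(v-K[1,2])/K[1,1]*d,d],-1)
    return c@R.from_quat(i['orientation']).as_matrix().T+i['origin']
def proj(i,X):
    c=(np.atleast_2d(X)-i['origin'])@R.from_quat(i['orientation']).as_matrix()
    q=c@i['K'].T;return q[:,:2]/q[:,2:]
E
python3 - <<'E'
from h import *
a=cv2.imread("pics/scene0.png")[140:310,150:370];b=cv2.imread("pics/side0.png")[150:280,180:310]
cv2.imwrite("pics/c1.png",cv2.resize(a,None,fx=3.5,fy=3.5,interpolation=2));cv2.imwrite("pics/c2.png",cv2.resize(b,None,fx=4.5,fy=4.5,interpolation=2))
for n in("scene","side"):
    im=cv2.imread(f"pics/{n}0.png");P=pts(n,np.load(f"pics/{n}0.npy"))
    h=cv2.cvtColor(im,cv2.COLOR_BGR2HSV)
    for nm,lo,hi,zl in(("green",(50,100,60),(85,255,255),.03),("blue",(105,150,60),(125,255,255),.005)):
        m=cv2.inRange(h,lo,hi)*((P[...,2]>zl)&(P[...,2]<.12)&(P[...,0]>.2)&(P[...,0]<.75)).astype(np.uint8)
        k,l,st,c=cv2.connectedComponentsWithStats(m)
        for j in range(1,k):
            if st[j,4]>40: print(n,nm,st[j],np.median(P[l==j],0),P[l==j].min(0),P[l==j].max(0))
E
```

```text
scene green [193 173  17   9  95] [0.46748301 0.42695504 0.07669404] [0.45317505 0.41321805 0.07254132] [0.48100052 0.44378475 0.08039036]
scene green [275 234  27  18 263] [0.45864883 0.1246575  0.07680543] [0.441862   0.10807434 0.07314176] [0.47616989 0.1422149  0.08182516]
scene blue [ 220  164  140  130 5554] [0.55834935 0.24652227 0.04016905] [0.46522004 0.01213152 0.0053345 ] [0.672399   0.4598993  0.09921808]
side green [223 136  20  22  63] [0.60579773 0.01355204 0.06234376] [0.56229239 0.00914114 0.05019198] [0.6180019  0.01776914 0.11975541]
side green [268 165  13   5  41] [0.45887129 0.128043   0.07822235] [0.44198867 0.10749016 0.07444349] [0.47518138 0.14495495 0.0813783 ]
side green [253 229  18  10 157] [0.46844877 0.43027216 0.07718199] [0.45040033 0.40824551 0.07295501] [0.4861164  0.44952618 0.08153666]
side blue [ 194  157   71  111 4824] [0.54973062 0.3045836  0.03807342] [0.48772378 0.01159496 0.0050436 ] [0.60568225 0.45940129 0.06933312]
side blue [229 329  11  40 164] [0.49375834 0.65610619 0.01631954] [0.48372897 0.60818852 0.0107407 ] [0.50234291 0.68009571 0.02069375]
```

View pics/c1.png

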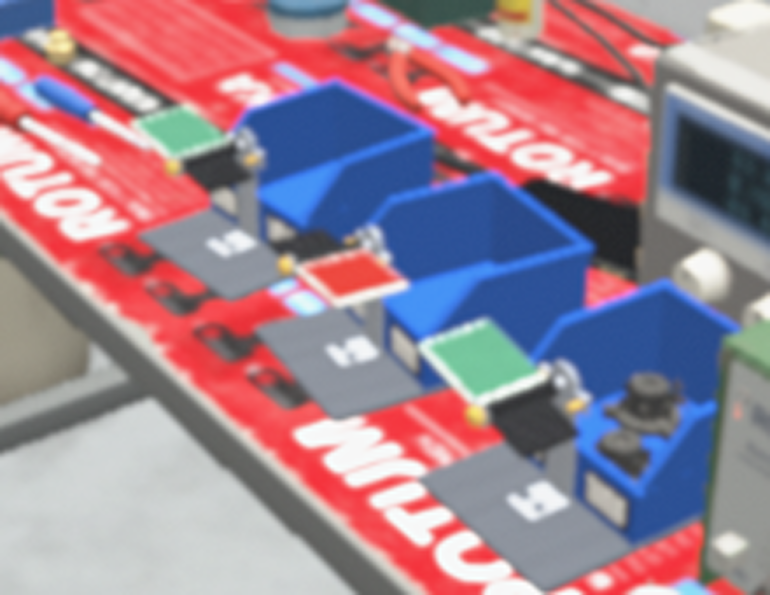

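View pics/c2.png

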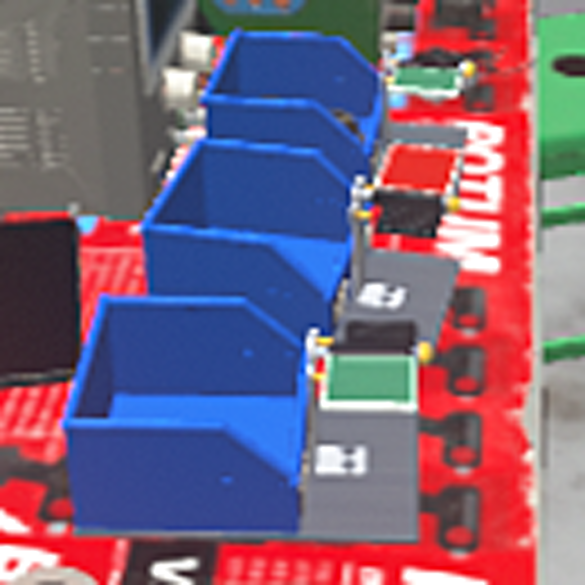

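Run:
```python
from h import *
i=camera_info("wrist");print(R.from_quat(i['orientation']).as_matrix().round(3))
s=sense();print(R.from_quat(s['tool_rot']).as_matrix().round(3),proj(i,s['tcp_pos']))
for n in("scene","side"):
    im=cv2.imread(f"pics/{n}0.png");P=pts(n,np.load(f"pics/{n}0.npy"))
    h=cv2.cvtColor(im,cv2.COLOR_BGR2HSV)
    m=(cv2.inRange(h,(50,100,60),(85,255,255))>0)&(P[...,2]>.06)&(abs(P[...,1]-.43)<.03)&(abs(P[...,0]-.468)<.03)
    print(cv2.minAreaRect((P[m][:,:2]*1000).astype(np.float32)))
    b=(cv2.inRange(h,(105,150,60),(125,255,255))>0)&(P[...,1]>.34)&(P[...,1]<.48)&(P[...,2]>.008)&(P[...,2]<.08)
    print(cv2.minAreaRect((P[b][:,:2]*1000).astype(np.float32)))
```

```text
[[ 0.325  0.913  0.248]
 [ 0.946 -0.313 -0.088]
 [-0.003  0.264 -0.965]]
[[-0.946  0.325 -0.001]
 [ 0.325  0.946 -0.001]
 [ 0.    -0.002 -1.   ]] [[253.57096455 251.98317867]]
((467.06707763671875, 427.9876708984375), (27.2138671875, 29.275312423706055), 8.562032699584961)
((587.1529541015625, 402.62005615234375), (115.03717041015625, 174.6875), 87.88792419433594)
((468.6319885253906, 427.9346923828125), (34.3823127746582, 41.34347915649414), 3.425912618637085)
((553.364013671875, 405.4036560058594), (104.09684753417969, 103.60315704345703), 3.3564682006835938)
```

```bash
python3 -m inch '[[1,[0,0,0],[0,0,-0.0625]],[1,[0,0,0],[0,0,-0.0625]],[1,[0,0,0],[0,0,-0.0625]],[1,[0,0,0],[0,0,-0.0625]]]' 20
python3 -m inch '[[1,[-0.48,-0.34,0.05],[0,0,0]],[1,[-0.95,-0.68,0.1],[0,0,0]],[1,[-0.95,-0.68,0.1],[0,0,0]]]'
python3 -m inch '[[1,[-0.48,-0.34,0.05],[0,0,0]],[1,[-0.95,-0.68,0.1],[0,0,0]],[1,[-0.95,-0.68,0.1],[0,0,0]]]'
python3 -m inch '[[1,[-0.48,-0.34,0.05],[0,0,0]],[1,[-0.95,-0.68,0.1],[0,0,0]],[1,[-0.95,-0.68,0.1],[0,0,0]],[1,[-0.95,-0.68,0.1],[0,0,0]],[1,[-0.95,-0.68,0.1],[0,0,0]]]'
python3 - <<'E'
from h import *
s=sense();i=camera_info("wrist")
p,d=snapshot("wrist");cv2.imwrite("pics/w1.png",p);np.save("pics/w1.npy",d)
print(s['tcp_pos'],s['tool_rot'],s['force'],s['finger_gap'],s['qd'].round(3),proj(i,s['tcp_pos']))
import pickle;pickle.dump((s,i),open("w1.pkl","wb"))
E
```

```text
t: 0.55
tcp_pos: [0.2028, 0.5909, 0.2309]
tool_rot: [-0.031, 1.0, -0.0, -0.0]
force: [-0.2, -0.3, 0.3]
finger_gap: 0.329
t: 0.85
tcp_pos: [0.3051, 0.5269, 0.2207]
tool_rot: [-0.028, 1.0, -0.001, 0.0]
force: [-0.1, 0.5, 0.3]
finger_gap: 0.004
t: 1.15
tcp_pos: [0.4046, 0.4649, 0.2108]
tool_rot: [-0.028, 1.0, -0.0, 0.001]
force: [0.5, 0.0, 0.4]
finger_gap: -0.004
t: 1.65
tcp_pos: [0.4988, 0.4056, 0.201]
tool_rot: [-0.031, 1.0, 0.0, -0.001]
force: [-0.0, -0.4, 0.9]
finger_gap: 0.001
[0.49875102 0.40561638 0.20101765] [-3.05378148e-02  9.99533087e-01  1.47176547e-04 -1.01427584e-03] [-0.00107999 -0.39479842  0.88050822] 0.000700500062909299 [ 0.028 -0.008  0.01  -0.003 -0.    -0.007] [[252.61056151 252.42716015]]
```

View pics/w1.png

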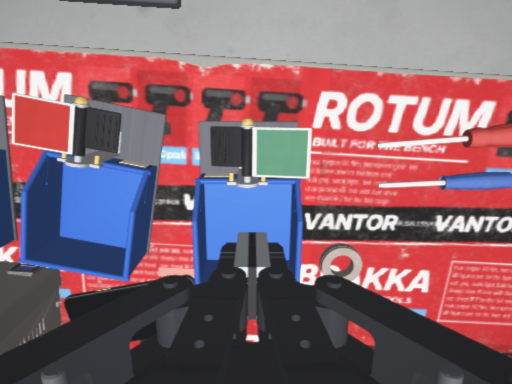

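Run:
```python
from h import *
import pickle
s,i=pickle.load(open("w1.pkl","rb"));d=np.load("pics/w1.npy");im=cv2.imread("pics/w1.png");P=pts("wrist",d,i)
for nm,u,v in(("nut",247,124),("pivot",247,148),("pin back",246,172),("edge",307,153),("tab out",215,147),("tab in",236,147),("greenNear",258,153),("plate",204,160)):
    print(nm,P[v,u].round(4),np.median(P[v-2:v+3,u-2:u+3].reshape(-1,3),0).round(4))
def rays(i,uv):
    K=i['K'];r=R.from_quat(i['orientation']).as_matrix()@np.array([(uv[0]-K[0,2])/K[0,0],(uv[1]-K[1,2])/K[1,1],1]);return i['origin'],r/np.linalg.norm(r)
def cent(im,box):
    h=cv2.cvtColor(im,cv2.COLOR_BGR2HSV);m=cv2.inRange(h,(50,100,60),(85,255,255));k=np.zeros_like(m);x,y,w,g=box;k[y:y+g,x:x+w]=1;m*=k
    c=max(cv2.findContours(m,0,2)[0],key=cv2.contourArea);q=cv2.minAreaRect(c);print(q);return q[0]
obs=[(i,cent(im,(250,120,65,65))),(camera_info("side"),cent(cv2.imread("pics/side0.png"),(245,222,35,22))),(camera_info("scene"),cent(cv2.imread("pics/scene0.png"),(188,168,28,18)))]
for S in([0,1],[0,2],[0,1,2]):
    A=0;b=0
    for j in S:
        o,r=rays(*obs[j]);M=np.eye(3)-np.outer(r,r);A=A+M;b=b+M@o
    print(S,np.linalg.solve(A,b))
h=cv2.cvtColor(im,cv2.COLOR_BGR2HSV);m=cv2.inRange(h,(50,100,60),(85,255,255))>0
m[:, :250]=0;m[:,315:]=0;m[:120]=0;m[190:]=0
Q=P[m];c=Q.mean(0);u=np.linalg.svd(Q-c,full_matrices=0)[2];print(c,u[2],cv2.minAreaRect((Q[:,:2]*1000).astype(np.float32)))
```

```text
nut [0.4446 0.3979 0.0745] [0.4446 0.3979 0.0748]
pivot [0.4641 0.399  0.0752] [0.4641 0.399  0.0748]
pin back [0.4848 0.3993 0.0732] [0.4845 0.3993 0.0746]
edge [0.4646 0.4484 0.0797] [0.4646 0.4484 0.0796]
tab out [0.4659 0.3716 0.0674] [0.4659 0.3716 0.0676]
tab in [0.4644 0.3896 0.0703] [0.4644 0.3896 0.0701]
greenNear [0.4679 0.4085 0.0738] [0.4679 0.4085 0.0735]
plate [0.4883 0.3536 0.0041] [0.4882 0.3536 0.0042]Traceback (most recent call last):
  File "<stdin>", line 11, in <module>
  File "<stdin>", line 10, in cent
ValueError: max() iterable argument is empty
```

Run:
```python
from h import *
import pickle
s,i=pickle.load(open("w1.pkl","rb"));d=np.load("pics/w1.npy");P=pts("wrist",d,i)
T=R.from_quat(s['tool_rot']).as_matrix()
L=(P-s['tcp_pos'])@T
for v in(232,235,238,245,252,260,280):
    r=L[v,200:310];k=np.where(r[:,2]<.02)[0]
    if len(k):print(v,k[0]+200,k[-1]+200,r[k[0]].round(4),r[k[-1]].round(4),r[len(r)//2-3].round(4))
im=cv2.imread("pics/w1.png")[90:330,150:350];cv2.imwrite("pics/w1c.png",cv2.resize(im,None,fx=2.5,fy=2.5))
```

```text
232 238 265 [ 0.0122 -0.0067 -0.0041] [ 0.0125  0.0057 -0.0049] [ 0.0117 -0.0003 -0.0028]
235 237 266 [ 0.0124 -0.007  -0.0083] [ 0.0122  0.006  -0.0078] [ 0.0123 -0.0003 -0.008 ]
238 237 266 [ 0.0128 -0.0068 -0.0125] [ 0.0123  0.0059 -0.0114] [ 0.0122 -0.0003 -0.0112]
245 223 280 [ 0.0085 -0.0132 -0.0103] [ 0.0086  0.0121 -0.0106] [ 0.0117 -0.0003 -0.0173]
252 220 283 [ 0.0081 -0.0139 -0.0167] [ 0.0085  0.0129 -0.0174] [ 0.0125 -0.0003 -0.0259]
260 218 285 [ 0.0088 -0.0139 -0.0254] [ 0.008   0.0131 -0.0238] [ 0.0124 -0.0003 -0.0326]
280 208 295 [ 0.0133 -0.0146 -0.0485] [ 0.013   0.0139 -0.048 ] [ 0.0075 -0.0003 -0.0386]
```

View pics/w1c.png

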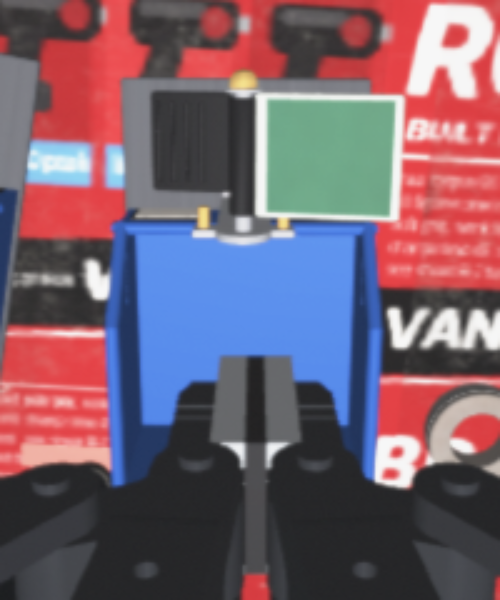

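```bash
python3 -m inch '[[1,[0.35,-0.26,0],[0,0,0]],[1,[0.35,-0.26,0],[0,0,0]],[1,[0.35,-0.26,0.3],[0,0,0]],[1,[0.35,-0.26,0.6],[0,0,0]],[1,[0.35,-0.26,0.91],[0,0,0]],[1,[0.35,-0.26,0.91],[0,0,0]],[1,[0.35,-0.26,0.91],[0,0,0]]]'
python3 -m inch '[[1,[0,0,0.1],[0,0,0]],[1,[0,0,0.2],[0,0,0]],[1,[0,0,0.28],[0,0,0]],[1,[0,0,0.33],[0,0,0]],[1,[0,0,0.38],[0,0,0]],[1,[0,0,0.42],[0,0,0]],[1,[0,0,0.42],[0,0,0]],[1,[0,0,0.42],[0,0,0]]]'
python3 - <<'E'
from h import *
for n in("side","wrist"):
    p,d=snapshot(n);cv2.imwrite(f"pics/{n}2.png",p)
    if n=="side":cv2.imwrite("pics/side2c.png",cv2.resize(p[150:290,180:320],None,fx=4,fy=4))
E
```

```text
t: 2.4
tcp_pos: [0.4655, 0.3781, 0.1106]
tool_rot: [-0.032, 0.999, -0.0, -0.0]
force: [0.3, 0.5, 0.5]
finger_gap: -0.003
t: 3.2
tcp_pos: [0.4668, 0.377, 0.0683]
tool_rot: [-0.031, 1.0, -0.0, -0.0]
force: [-0.5, 1.4, -0.2]
finger_gap: 0.003
```

View pics/side2c.png

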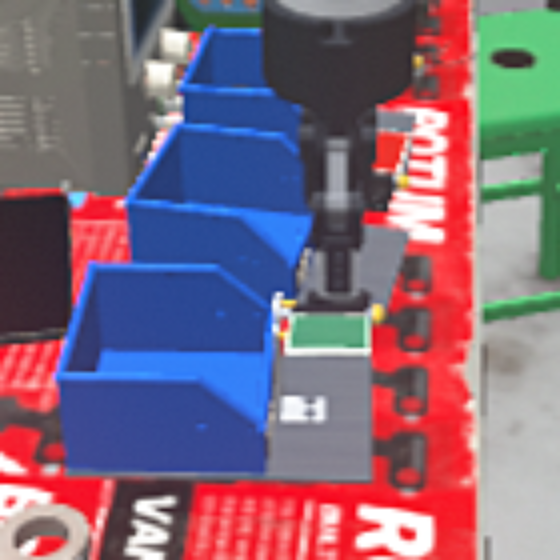

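View pics/wrist2.png

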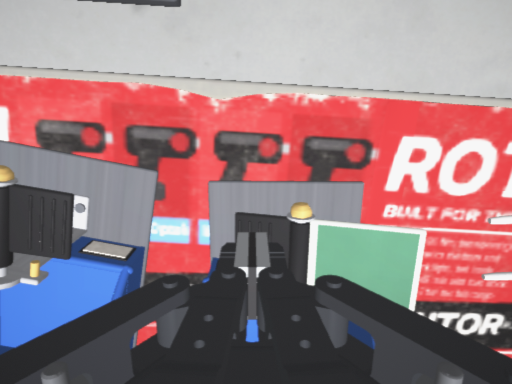

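```bash
python3 -m inch '[[1,[0,0,0.04],[0,0,0]],[1,[0,0,0.08],[0,0,0]],[1,[0,0,0.12],[0,0,0]],[1,[0,0,0.12],[0,0,0]]]'
python3 -m inch '[[1,[0,0,0.03],[0,0,0]],[1,[0,0,0.06],[0,0,0]],[1,[0,0,0.06],[0,0,0]]]'
python3 - <<'E'
from h import *
for n in("side","wrist"):
    p,d=snapshot(n);cv2.imwrite(f"pics/{n}3.png",p)
    if n=="side":cv2.imwrite("pics/side3c.png",cv2.resize(p[150:290,180:320],None,fx=4,fy=4))
E
```

```text
t: 3.7
tcp_pos: [0.4663, 0.3767, 0.0555]
tool_rot: [-0.031, 1.0, -0.0, -0.001]
force: [0.5, 0.5, -0.0]
finger_gap: 0.002
t: 4.0
tcp_pos: [0.4665, 0.3768, 0.0498]
tool_rot: [-0.031, 1.0, -0.0, -0.0]
force: [0.6, -0.4, -0.4]
finger_gap: -0.001
```

View pics/side3c.png

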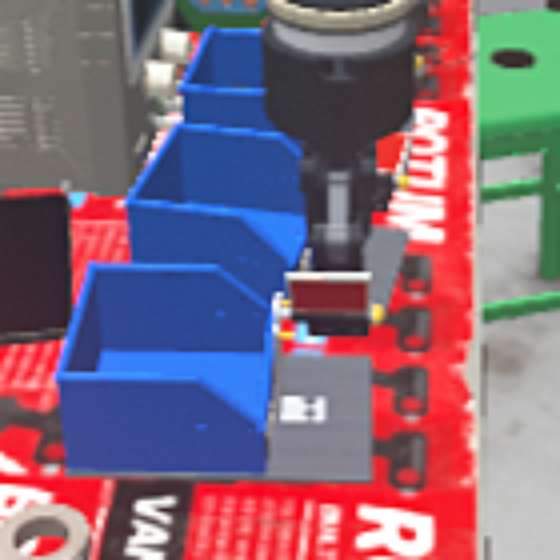

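View pics/wrist3.png

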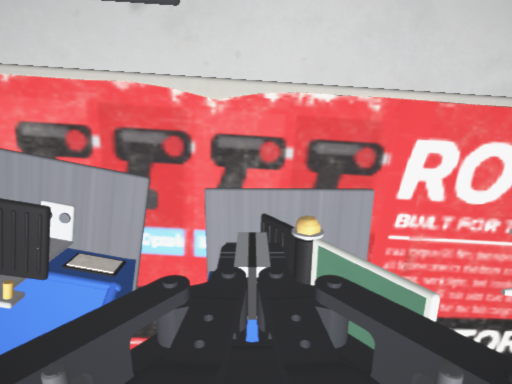

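```bash
python3 -m inch '[[1,[0,0,-0.3],[0,0,0]],[1,[0,0,-0.65],[0,0,0]],[1,[0,0,-1.0],[0,0,0]],[1,[0,0,-1.0],[0,0,0]],[1,[0,0.36,-1.0],[0,0,0]],[1,[0,0.72,-1.0],[0,0,0]],[1,[0,0.72,-1.0],[0,0,0]],[1,[0,0.72,-0.75],[0,0,0]],[1,[0,0.72,-0.5],[0,0,0]],[1,[0,0.72,-0.5],[0,0,0]],[1,[0,0.72,-0.5],[0,0,0]]]'
python3 - <<'E'
from h import *
p,d=snapshot("side");cv2.imwrite("pics/side4c.png",cv2.resize(p[150:290,180:320],None,fx=4,fy=4))
print(sense()['tcp_pos'])
p,d=snapshot("wrist");cv2.imwrite("pics/w4.png",p)
E
```

```text
t: 5.2
tcp_pos: [0.4618, 0.4481, 0.0996]
tool_rot: [-0.031, 1.0, -0.001, -0.001]
force: [0.4, 0.0, -0.7]
finger_gap: 0.0
[0.46258811 0.44866131 0.10065842]
```

View pics/side4c.png

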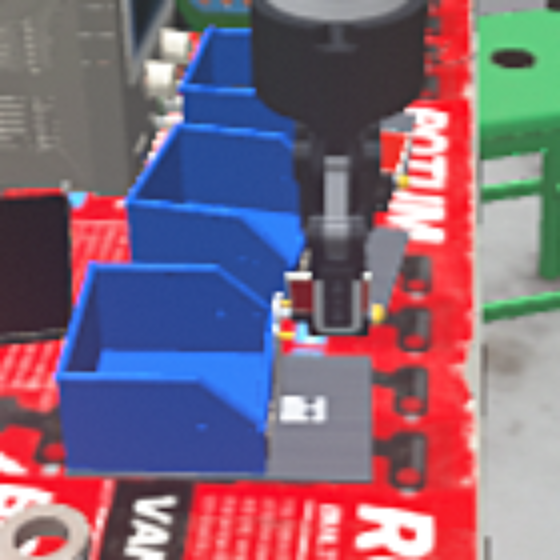

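View pics/w4.png

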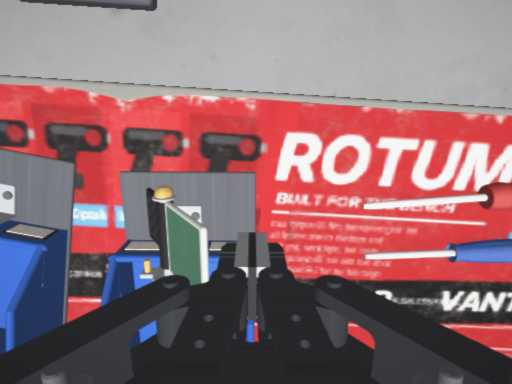

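```bash
python3 -m inch '[[1,[0,-0.07,0],[0,0,0]],[1,[0,-0.14,0],[0,0,0]],[1,[0,-0.2,0],[0,0,0]],[1,[0,-0.25,0],[0,0,0]],[1,[0,-0.3,0],[0,0,0]],[1,[0,-0.35,0],[0,0,0]],[1,[0,-0.4,0],[0,0,0]],[1,[0,-0.45,0.01],[0,0,0]],[1,[0,-0.49,0.02],[0,0,0]],[1,[0,-0.53,0.03],[0,0,0]],[1,[0,-0.53,0.03],[0,0,0]]]'
python3 - <<'E'
from h import *
p,d=snapshot("side");cv2.imwrite("pics/side5c.png",cv2.resize(p[150:290,180:320],None,fx=4,fy=4))
p,d=snapshot("wrist");cv2.imwrite("pics/w5.png",p)
print(sense()['tcp_pos'])
E
```

```text
t: 6.4
tcp_pos: [0.4654, 0.3953, 0.097]
tool_rot: [-0.031, 1.0, -0.0, -0.0]
force: [0.3, -0.1, 0.0]
finger_gap: 0.003
[0.46550482 0.39584422 0.09722175]
```

View pics/side5c.png

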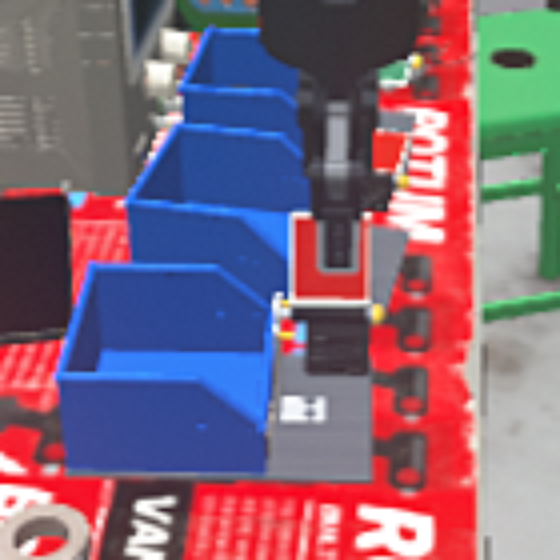

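View pics/w5.png

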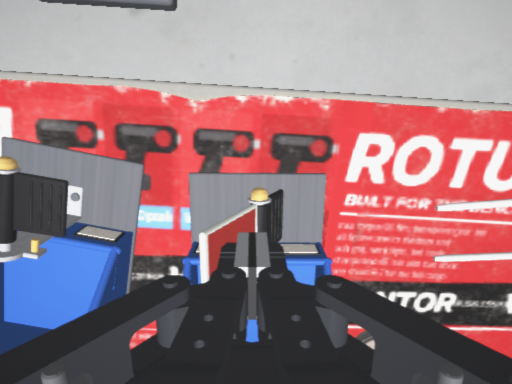

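```bash
python3 -m inch '[[1,[0,-0.05,0.015],[0,0,0]],[1,[0,-0.1,0.05],[0,0,0]],[1,[0,-0.14,0.08],[0,0,0]],[1,[0,-0.17,0.12],[0,0,0]],[1,[0,-0.2,0.16],[0,0,0]],[1,[0,-0.22,0.19],[0,0,0]],[1,[0,-0.23,0.215],[0,0,0]],[1,[0,-0.23,0.235],[0,0,0]],[1,[0,-0.23,0.235],[0,0,0]]]'
python3 - <<'E'
from h import *
p,d=snapshot("side");cv2.imwrite("pics/side6c.png",cv2.resize(p[150:290,180:320],None,fx=4,fy=4))
i=camera_info("wrist");p,d=snapshot("wrist");cv2.imwrite("pics/w6.png",p)
P=pts("wrist",d,i);h=cv2.cvtColor(p,cv2.COLOR_BGR2HSV)
m=(abs(P[...,2]-.075)<.025)&(abs(P[...,0]-.455)<.015)&(P[...,1]>.34)&(P[...,1]<.385)&(h[...,1]>100)
Q=P[m];print(m.sum());print(np.c_[Q[::max(1,len(Q)//12)]].round(4), np.degrees(np.arctan(np.polyfit(Q[:,1],Q[:,2],1)[0])))
E
```

```text
t: 7.4
tcp_pos: [0.4668, 0.3729, 0.0735]
tool_rot: [-0.031, 1.0, -0.0, -0.0]
force: [-0.2, 0.9, 0.1]
finger_gap: -0.002
1712
[[0.4497 0.3481 0.0726]
 [0.452  0.3554 0.0745]
 [0.4535 0.3494 0.0743]
 [0.4525 0.3799 0.0732]
 [0.4541 0.3734 0.0727]
 [0.4553 0.3668 0.0732]
 [0.4567 0.3612 0.0732]
 [0.4576 0.3631 0.0733]
 [0.4589 0.3637 0.0737]
 [0.4606 0.3647 0.0732]
 [0.4614 0.3816 0.0725]
 [0.4598 0.3586 0.0859]
 [0.4597 0.3587 0.0948]] -2.9357274760767216
```

View pics/side6c.png

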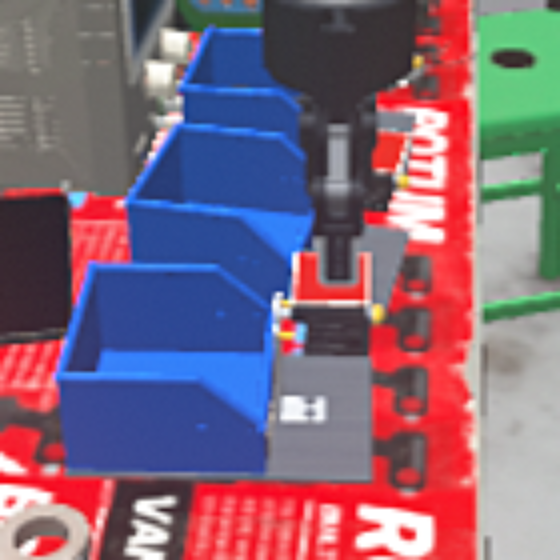

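View pics/w6.png

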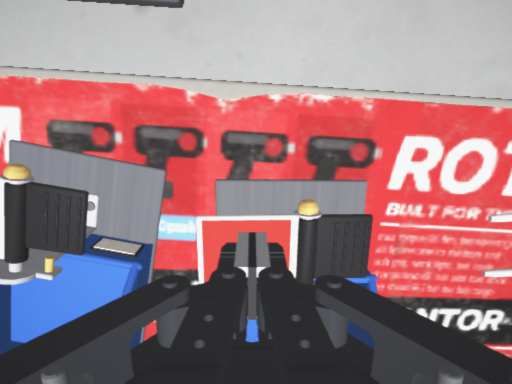

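```bash
python3 -m inch '[[1,[0,0,0.01],[0,0,0]],[1,[0,0,0.01],[0,0,0]],[1,[0,0,-0.3],[0,0,0]],[1,[0,0,-0.7],[0,0,0]],[1,[0,0,-1.0],[0,0,0]],[1,[0,0,-1.0],[0,0,0]]]'
python3 -m inch '[[1,[-0.4,0.2,-0.3],[0,0,0]],[1,[-0.4,0.2,-0.3],[0,0,0]],[1,[-0.4,0.2,-0.3],[0,0,0]],[1,[-0.4,0.2,-0.3],[0,0,0]],[1,[-0.4,0.2,-0.3],[0,0,0]],[1,[-0.4,0.2,-0.3],[0,0,0]]]'
python3 - <<'E'
from h import *
p0=cv2.imread("pics/side0.png");p,d=snapshot("side");cv2.imwrite("pics/side7c.png",cv2.resize(p[150:290,180:320],None,fx=4,fy=4))
q,_=snapshot("scene");cv2.imwrite("pics/scene7c.png",cv2.resize(q[140:310,150:370],None,fx=3.5,fy=3.5))
i=camera_info("wrist");p,d=snapshot("wrist");cv2.imwrite("pics/w7.png",p)
P=pts("wrist",d,i)
m=(abs(P[...,2]-.075)<.02)&(abs(P[...,0]-.462)<.012)&(P[...,1]>.35)&(P[...,1]<.39)
Q=P[m];print(m.sum(),Q.mean(0),np.degrees(np.arctan(np.polyfit(Q[:,1],Q[:,2],1)[0])))
E
```

```text
t: 8.1
tcp_pos: [0.4698, 0.3747, 0.1787]
tool_rot: [-0.031, 1.0, 0.002, 0.005]
force: [0.7, 0.1, -0.2]
finger_gap: 0.003
t: 8.7
tcp_pos: [0.5047, 0.395, 0.2028]
tool_rot: [-0.031, 1.0, -0.001, -0.001]
force: [0.1, -0.4, 0.1]
finger_gap: 0.002
1393 [0.46183351 0.36987181 0.07290583] -1.9603380339074772
```

View pics/w7.png

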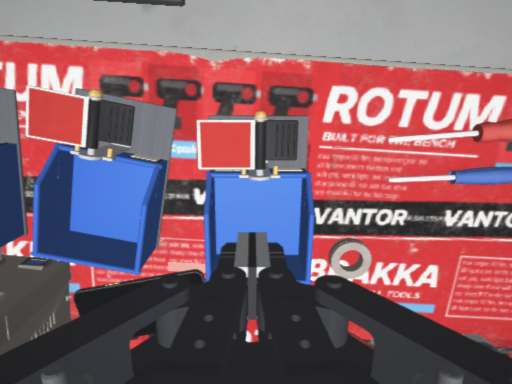

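View pics/scene7c.png

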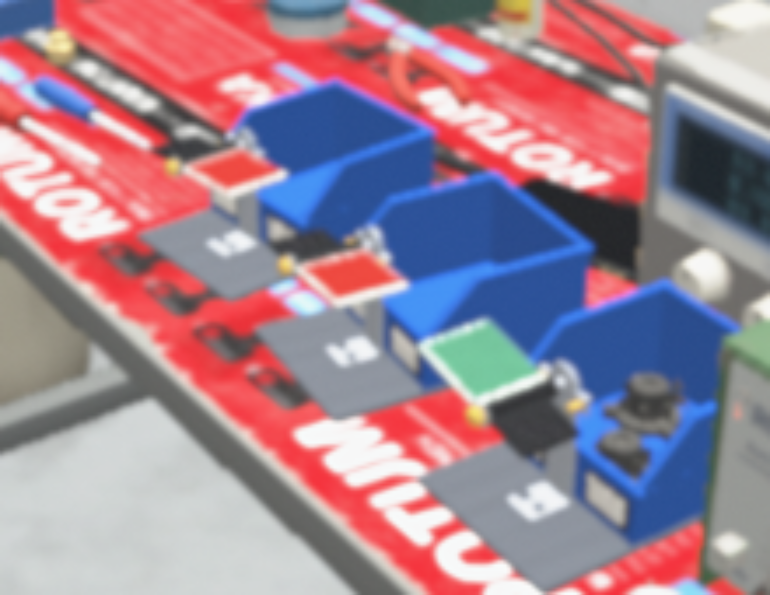

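The marker is red face up and about 2° off flat. The bins, rotors and other markers sit where they did in the first picture, and the hand is clear at z = 0.20 m.

```bash
python3 -c "
from station import *
s=sense();print(s['t'],s['tcp_pos'],abs(s['qd']).max());print(sign_off())"
```

```text
8.85 [0.50525861 0.39527259 0.2034578 ] 0.005494512463423856
the job is handed in; nothing more can be done
None
```

I flipped bin_c's marker so its red face is up, and handed the job in at 8.85 s of the 38 s allowed.

**How it was done:** With the gripper shut, I pressed the black tab down until the blade stood at about 55°. I then pushed the blade over from its under side, along an arc, until it lay down on the bin's right. Nothing was pinched.

**Last checks:**
- **Marker:** the wrist depth picture showed the red face up and about 2° off flat; the limit is 10°.
- **Forces:** the readings at the end of each move stayed at or below about 1.5 N; nothing was read while a move was running.
- **Bins, rotors and other markers:** by eye, the scene picture matched the first one. I did not measure how far, if at all, they moved.
- **Hand:** clear and still at z = 0.20 m.

**Not completed:** my script to locate the marker by crossing camera rays failed on its colour mask. I relied instead on the depth readings from the side, scene and wrist views. The side and scene views agreed within about 3 mm, and the wrist readings fitted them.

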